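# Washer and sleeve onto the mould clamp post

### The arm

A 6-joint arm with a two-finger parallel gripper is mounted at the origin on the work surface. World frame = base frame: x ahead of the robot, y to its left, z up, the work surface at z = 0. Lengths are in m, angles in degrees, forces in N, time in s.
With the tool pointing down it reaches from about 0.325 to 0.925 m from the base axis. Payload 3.1 kg.
Tool frame: the origin (TCP) lies on the front face of the gripper's body, between the roots of the fingers; the fingertips stand 73 mm ahead of it and the grasp point (between the pads) lies 54 mm ahead of it (r.nose_length is the distance from the TCP to the fingertips, in m); z points along the fingers, y is the line along which they close (so a half turn about z gives the same grasp; the last joint's range is limited). The gripper opens to 85 mm and grips with 20 to 120 N. Pads are 22 mm wide; open, the fingers measure 114 mm over their backs; the gripper's body (76 mm by 85 mm) begins 54 mm behind the grasp point. The pads swing forward as they close: fully open they stand 13 mm farther back than shut.
Start: joints at [-79.137, 12.427, 92.441, -0, 75.132, -6.429], TCP at [0.186, -0.597, 0.304] pointing down, gripper open.
Joint ranges: [-157.48, 157.48], [-44.54, 120.13], [17.64, 146.25], [-64.5, 244.5], [7.68, 150.69], [-147.95, 147.95]. Speed limits (degrees/s): [159.86, 159.86, 180, 180, 180, 180].

### API

Orientations are given as [roll, pitch, yaw] about the fixed x, y, z axes, in that order (R = Rz(yaw) Ry(pitch) Rx(roll)).
In Python, from cell import r gives the robot as it stands.
- The arm moves only by the shell command python3 -m jog 'ROWS' [FORCE]. ROWS is JSON, a list of rows, each a list of 3 entries, a list of its own where there are three numbers: the shift along the world's x, y, z in m, then the turn, a rotation vector about the world's x, y, z in rad, then the opening, from 0 (shut) to 1 (fully open). In form: [[[dx, dy, dz], [rx, ry, rz], grip], ...]. A call has 1 to 8 rows; each row shifts and turns the commanded pose from where the row before left it; what a row does not reach is not made up. A row lasts 1/8 s, in which the tool goes at most 62.5 mm and 10.7 degrees, less where a joint would pass 70% of its speed; a pose out of reach is approached as far as the arm can. A call with a gripper value outside its range is refused whole. The fingers move at their own pace and stop on an object; FORCE is the grip in N (left out, the last holds). Time passes only in rows, so rows that do not move let the fingers close. It gives the time, the measured TCP pose, the force, the opening and the grip force at its end, in the units of the state.
- r.state(): the state, without advancing time (a new reading comes with each control period).
- r.grab_frame(name): name is "side" or "top"; returns a dict with "pixels" (400x640x3 uint8, red, green, blue), "fx", "fy", "cx", "cy" (pixels), "world_to_cam" (4x4, takes a point from world to camera coordinates). Camera axes: x right, y down, z forward; pixel columns grow to the right and rows downward; lengths in m; the calibration is good to about 2 mm. A picture is of the moment at which its call begins. There is no depth.
- r.hand_in(): hands the job in; it is judged then, once.
The state is a dict: "t": time; "joints": joint angles; "joint_vel": joint speeds; "joint_efforts": joint torques, N m; "tcp_pos": TCP position; "orientation": TCP orientation; "wrist_force": force on the tool from outside, world axes, zero at the start; "moment": the same for the moment, N m; "grip_width": finger opening in m; "finger_force": force on a finger pad.
Only numpy, scipy, OpenCV 4.12 (cv2) and the standard library are available. Lean on these libraries where they do the work, as an engineer would, in place of code of your own. Each camera call takes 0.05 s, during which the arm holds its last target. There are 200 camera calls.

### The job

Get the mould jig ready for clamping: thread the wide flat washer down the upright post on the baseboard until it lies fully home on the board, then thread the tall sleeve down the same post until it stands on the washer. Let go of both, and leave the short collar, the jar and the scraper where they are.

Things in the scene. Friction and masses are not known exactly. Their poses are not given: they have to be found in the camera images.
- jig: Fixed plywood baseboard, 12 mm thick, with one upright steel post and, beyond it, a grey-beige glass-fibre mould half with a rounded back. Origin at bench level under the post axis, z up, x from post to mould. Board: x -85 to 205 mm, y -120 to 120. Mould: x 91 to 197, y -115 to 115, up to 58 mm above the bench. Nothing else stands on the board. Place and yaw vary.
- post_foot (a point): Centre of the post's foot, on the board's upper face (12 mm above the bench); z up, along the post. The post is 14 mm in diameter, 60 mm tall above this point, its top 8 mm tapering to 6 mm across. The post is rigid and fixed.
- washer: The wide flat washer: loose plain steel ring, outer diameter 58 mm, bore 26 mm, 14 mm thick, about 150 g, lying flat on the bench. Origin at the centre of its underside; z up along its axis.
- sleeve: The tall sleeve: loose plain aluminium tube, outer diameter 36 mm, bore 26 mm, 34 mm tall, about 60 g, standing upright on the bench. Origin at the centre of its underside; z up along its axis. Standing on the home washer its underside is 14 mm above the post's foot.
- collar: Bystander, to be left alone: short aluminium collar, outer diameter 36 mm, bore 26 mm, only 12 mm tall, lying flat on the bench. Origin at the centre of its underside. Washer, sleeve and collar swap places from run to run.
- jar: Bystander, to be left alone: closed jar, 68 mm in diameter, 85 mm tall, standing on the bench. Origin at the centre of its underside.
- scraper: Bystander, to be left alone: flat scraper with a handle, about 240 mm long, lying on the bench roughly across the robot's forward direction, beyond the rings. Its long direction is its x axis, its origin near its middle at bench level.
Mind the look-alikes: they are no part of the job. There is more than one size of the washer; the job needs the larger. Of the things that look like the sleeve, take the one that is farthest to the robot's left at the start.

How it is judged:
By the outcome, as a careful person would: the job done as asked, in the order asked, and still so for the second after the job is handed in, with the robot touching nothing.
It also fails if it takes over 64 s, if anything falls off the work surface, if the arm or the gripper's body presses on something with over 40 N, if the wrist force passes 120 N, or if a joint passes its speed limit or range.

## Working session

There is one attempt and no reset: what is moved stays moved. The work goes in short steps, Python scripts to look and compute and a shell command to move; the robot and the scene stay as the last step left them, time stands still between calls to the robot, and variables do not carry over. Pictures are saved under pics/ and viewed, at most 12 in all, crops included, and the job is handed in when it is done.

```bash
mkdir -p pics; ls
cat > h.py <<'E'
import numpy as np, cv2
from cell import r
def grab(n,save=None):
    f=r.grab_frame(n)
    if save: cv2.imwrite('pics/'+save,f['pixels'][:,:,::-1])
    return f
def ray(f,u,v,z):
    T=np.array(f['world_to_cam']);R=T[:3,:3];c=-R.T@T[:3,3]
    d=R.T@np.array([(u-f['cx'])/f['fx'],(v-f['cy'])/f['fy'],1])
    return c+d*(z-c[2])/d[2]
def proj(f,p):
    T=np.array(f['world_to_cam']);q=T[:3,:3]@np.array(p)+T[:3,3]
    return np.array([f['fx']*q[0]/q[2]+f['cx'],f['fy']*q[1]/q[2]+f['cy']])
E
python3 - <<'E'
from h import *
for n in('top','side'):
    f=grab(n,n+'0.png');T=np.array(f['world_to_cam']);print(n,-T[:3,:3].T@T[:3,3],f['fx'],T[:3,:3].round(2).tolist())
print(r.state())
E
```

```text
pics
top [ 0.42499597 -0.06564126  1.12261823] 435.2790997104216 [[-0.03, -1.0, -0.0], [-0.98, 0.03, -0.18], [0.18, -0.0, -0.98]]
side [ 0.46113446 -0.5985037   0.64661352] 382.66069674048094 [[0.96, -0.28, -0.02], [-0.22, -0.69, -0.7], [0.18, 0.67, -0.72]]
{'t': 0.1, 'joints': array([-7.91374224e+01,  1.24724509e+01,  9.25224885e+01, -3.37405085e-04,
        7.51331295e+01, -6.42861300e+00]), 'joint_vel': array([ 0.1070271 , -0.03195272, -0.12076521, -0.00090683, -0.07686842,
        0.00880916]), 'joint_efforts': array([-1.33816178e-03, -3.98076868e+01, -3.04969597e+01, -1.57112308e-04,
        4.25544378e-03, -6.27917814e-06]), 'tcp_pos': array([ 0.18567328, -0.59615443,  0.30266931]), 'orientation': array([-1.79872700e+02, -1.40153745e-02,  1.72912619e+01]), 'wrist_force': array([-0.17201082, -0.12111114,  0.06614437]), 'moment': array([ 0.05909617,  0.01703309, -0.05228604]), 'finger_force': 0.0, 'grip_width': 0.08519383425951944}
```

View pics/top0.png

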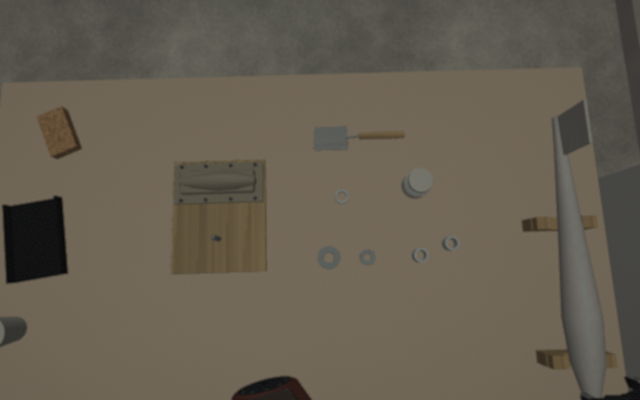

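View pics/side0.png

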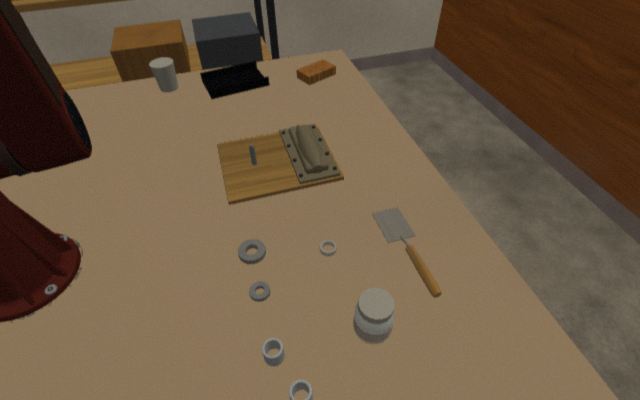

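Run:
```python
from h import *
f=grab('top');g=grab('side');a=f['pixels'];b=g['pixels']
P=lambda im,u0,v0,w,h,k:cv2.resize(im[v0:v0+h,u0:u0+w,::-1],None,fx=k,fy=k,interpolation=cv2.INTER_CUBIC)
c1=P(a,310,185,160,85,5);c2=P(b,230,230,110,170,3);c3=P(a,165,150,110,130,2);c4=P(b,210,110,140,100,3)
H=np.zeros((425+170*0,800,3),np.uint8);H=np.zeros((600,800,3),np.uint8);H[:300,:560]=cv2.resize(c1,(560,300));H[:260,570:790]=c3;H[300:600,:420]=c4;c2=cv2.resize(c2,(194,300));H[300:600,430:624]=c2
cv2.imwrite('pics/crop.png',np.clip(H.astype(float)*1.6,0,255))
for n,f,boxes in(('top',f,{'W':(310,238,40,40,.014),'w':(355,244,26,26,.014),'S':(407,242,28,28,.034),'s':(438,230,28,28,.034),'c':(330,184,24,24,.012)}),('side',g,{'W':(230,232,45,38,.014),'S':(255,333,36,36,.034),'s':(283,374,36,26,.034)})):
  im=f['pixels']
  hsv=cv2.cvtColor(im,cv2.COLOR_RGB2HSV)
  for k,(u,v,w,h,z) in boxes.items():
    s=hsv[v:v+h,u:u+w,1];t,m=cv2.threshold(s,0,255,cv2.THRESH_OTSU|cv2.THRESH_BINARY_INV)
    up=8;sb=cv2.resize(s,None,fx=up,fy=up,interpolation=cv2.INTER_CUBIC);m=(sb<t).astype(np.uint8)
    cs,hi=cv2.findContours(m,cv2.RETR_CCOMP,cv2.CHAIN_APPROX_NONE)
    for i in range(len(cs)):
      if cv2.contourArea(cs[i])<40*up*up*.5:continue
      (cx,cy),(A,B),ang=cv2.fitEllipse(cs[i]);cx=(cx+.5)/up-.5+u;cy=(cy+.5)/up-.5+v
      print(n,k,'hole' if hi[0][i][3]>=0 else 'outer',round(cx,2),round(cy,2),round(A/up,2),round(B/up,2),'top z',ray(f,cx,cy,z)[:2].round(4),'z0',ray(f,cx,cy,0)[:2].round(4),'zmid',ray(f,cx,cy,z/2)[:2].round(4))
```

```text
top W outer 328.37 257.14 22.52 22.92 top z [ 0.455  -0.0855] z0 [ 0.4554 -0.0857] zmid [ 0.4552 -0.0856]
top W hole 328.37 257.12 10.11 10.12 top z [ 0.4551 -0.0855] z0 [ 0.4554 -0.0857] zmid [ 0.4552 -0.0856]
top w outer 367.21 256.84 15.92 16.05 top z [ 0.4529 -0.1833] z0 [ 0.4533 -0.1848] zmid [ 0.4531 -0.184 ]
top w hole 367.15 256.73 6.66 6.95 top z [ 0.4532 -0.1831] z0 [ 0.4535 -0.1846] zmid [ 0.4533 -0.1839]
top S outer 420.06 254.69 15.17 16.76 top z [ 0.4538 -0.3121] z0 [ 0.4547 -0.3198] zmid [ 0.4543 -0.316 ]
top S hole 419.83 254.73 7.38 8.72 top z [ 0.4537 -0.3116] z0 [ 0.4546 -0.3192] zmid [ 0.4542 -0.3154]
top s outer 450.66 242.87 15.13 17.62 top z [ 0.4807 -0.3902] z0 [ 0.4824 -0.4003] zmid [ 0.4815 -0.3953]
top s hole 450.43 242.91 6.44 8.44 top z [ 0.4806 -0.3896] z0 [ 0.4823 -0.3997] zmid [ 0.4814 -0.3947]
top c outer 341.39 196.11 14.27 14.7 top z [ 0.6101 -0.1242] z0 [ 0.6121 -0.1249] zmid [ 0.6111 -0.1246]
top c hole 341.39 196.09 8.31 8.96 top z [ 0.6102 -0.1242] z0 [ 0.6122 -0.1249] zmid [ 0.6112 -0.1246]
side W outer 251.48 250.95 24.29 27.99 top z [ 0.4531 -0.0902] z0 [ 0.4529 -0.079 ] zmid [ 0.453  -0.0846]
side W hole 251.56 250.75 6.83 11.62 top z [ 0.4533 -0.0897] z0 [ 0.4532 -0.0785] zmid [ 0.4532 -0.0841]
side S outer 272.91 351.29 22.35 28.87 top z [ 0.4527 -0.3206] z0 [ 0.4523 -0.3052] zmid [ 0.4525 -0.3129]
side S hole 272.92 351.5 6.58 11.96 top z [ 0.4527 -0.321 ] z0 [ 0.4522 -0.3056] zmid [ 0.4524 -0.3133]
side s outer 300.39 390.52 22.52 23.78 top z [ 0.4804 -0.3925] z0 [ 0.4815 -0.3811] zmid [ 0.4809 -0.3868][ WARN:0@0.605] global loadsave.cpp:1063 imwrite_ Unsupported depth image for selected encoder is fallbacked to CV_8U.
```

View pics/crop.png

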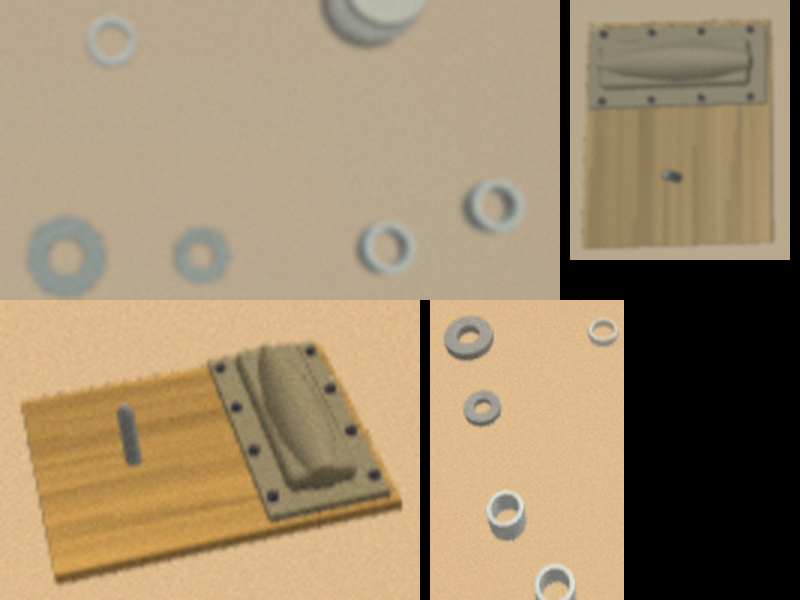

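Run:
```python
from h import *
f=grab('top');g=grab('side')
up=8
for n,f,(u,v,w,h) in(('top',f,(203,228,26,20)),('side',g,(240,136,26,38))):
    s=cv2.cvtColor(f['pixels'],cv2.COLOR_RGB2HSV)[v:v+h,u:u+w,1]
    t,_=cv2.threshold(s,0,255,cv2.THRESH_OTSU)
    sb=cv2.resize(s,None,fx=up,fy=up,interpolation=cv2.INTER_CUBIC)
    cs,_=cv2.findContours((sb<t).astype(np.uint8),cv2.RETR_EXTERNAL,cv2.CHAIN_APPROX_NONE)
    c=max(cs,key=cv2.contourArea).reshape(-1,2)/up+[u,v]
    box=cv2.boxPoints(cv2.minAreaRect(c.astype(np.float32)));print(n,t,box.round(2).tolist())
    m=c.mean(0);ce,sz,an=cv2.minAreaRect(c.astype(np.float32));print(ce,sz,an)
    # model: post axis guess projected, for comparison
    print('mid ray z.042',ray(f,*ce,.042).round(4))
# board in top view
f=grab('top');hsv=cv2.cvtColor(f['pixels'],cv2.COLOR_RGB2HSV)
s=hsv[:,:,1];print('sat bench',s[300,300],'board',s[255,190],s[225,250],'mould',s[168,220])
m=(s.astype(int)>(int(s[300,300])+int(s[255,190]))/2).astype(np.uint8)
m[:, :160]=0;m[:,280:]=0;m[:205]=0;m[285:]=0
m=cv2.morphologyEx(m,cv2.MORPH_CLOSE,np.ones((9,9)))
cs,_=cv2.findContours(m,cv2.RETR_EXTERNAL,cv2.CHAIN_APPROX_NONE);c=max(cs,key=cv2.contourArea)
b=cv2.boxPoints(cv2.minAreaRect(c));print(b)
for p in b: print(ray(f,*p,.012).round(4))
# two-view post
g=grab('side')
from scipy.optimize import least_squares
```

```text
top 59.0 [[210.2899932861328, 239.00999450683594], [212.0, 233.8800048828125], [221.25999450683594, 236.9600067138672], [219.5500030517578, 242.10000610351562]]
(215.77499389648438, 237.9875030517578) (9.763530731201172, 5.415400505065918) 18.43494987487793
mid ray z.042 [0.5092 0.1921 0.042 ]
side 92.0 [[248.49000549316406, 144.69000244140625], [253.8699951171875, 143.6999969482422], [257.6400146484375, 164.1999969482422], [252.25999450683594, 165.17999267578125]]
(253.06478881835938, 154.44210815429688) (20.84015655517578, 5.4643940925598145) 79.57928466796875
mid ray z.042 [0.5085 0.1913 0.042 ]
sat bench 60 board 98 95 mould 50
[[171. 205.]
 [265. 205.]
 [265. 273.]
 [171. 273.]]
[0.5998 0.3159 0.012 ]
[0.5927 0.0735 0.012 ]
[0.4204 0.0746 0.012 ]
[0.4272 0.3104 0.012 ]
```

```bash
python3 -m jog '[[[0.02,0.039,0],[0,0,0.1587],1],[[0.02,0.039,0],[0,0,0.1587],1],[[0.02,0.039,0],[0,0,0.1587],1],[[0.02,0.039,0],[0,0,0.1587],1],[[0.02,0.039,0],[0,0,0.1587],1],[[0.02,0.039,0],[0,0,0.1587],1],[[0.02,0.039,0],[0,0,0.1587],1],[[0.02,0.039,0],[0,0,0.1587],1]]' 40; python3 -c "
from cell import r
print(r.nose_length)"
```

```text
t: 1.4
tcp_pos: [0.3463, -0.2835, 0.3042]
orientation: [180.0, 0.0, 90.3]
wrist_force: [0.7, -0.0, -0.8]
grip_width: 0.0853
finger_force: 0.0
0.0726
```

```bash
python3 -m jog '[[[0.018,0.033,-0.02],[0,0,0],1],[[0.018,0.033,-0.02],[0,0,0],1],[[0.018,0.033,-0.02],[0,0,0],1],[[0.018,0.033,-0.02],[0,0,0],1],[[0.018,0.033,-0.02],[0,0,0],1],[[0.018,0.0335,-0.024],[0,0,0],1],[[0,0,0],[0,0,0],1],[[0,0,0],[0,0,0],1]]'
python3 - <<'E'
from h import *
grab('side','s1.png')
E
```

```text
t: 2.4
tcp_pos: [0.454, -0.0866, 0.1803]
orientation: [180.0, 0.0, 90.1]
wrist_force: [0.2, -0.1, 0.5]
grip_width: 0.0851
finger_force: 0.0
```

View pics/s1.png

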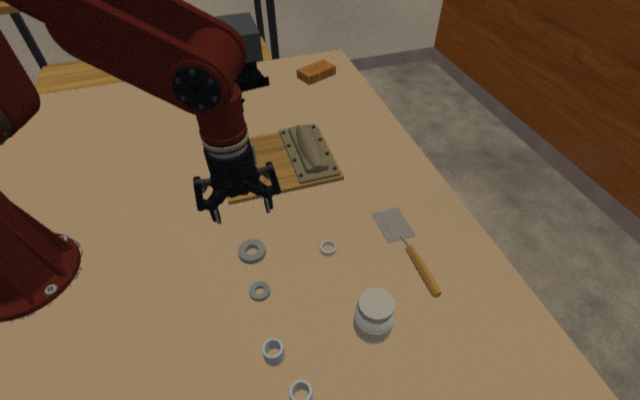

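```bash
python3 -m jog '[[[0.0005,0.0016,-0.03],[0,0,0],1],[[0,0,-0.03],[0,0,0],1],[[0,0,-0.03],[0,0,0],1],[[0,0,-0.019],[0,0,0],1],[[0,0,0],[0,0,0],1],[[0,0,0],[0,0,0],0.5],[[0,0,0],[0,0,0],0.4],[[0,0,0],[0,0,0],0.4]]' 50; python3 -m jog '[[[0,0,0],[0,0,0],0.4],[[0,0,0],[0,0,0],0.4],[[0,0,0],[0,0,0],0.4]]'
```

```text
t: 3.45
tcp_pos: [0.4555, -0.0855, 0.0731]
orientation: [179.9, 0.1, 90.0]
wrist_force: [-2.3, -0.3, 6.1]
grip_width: 0.0554
finger_force: 51.5
t: 3.82
tcp_pos: [0.4555, -0.0855, 0.0731]
orientation: [179.9, 0.1, 90.0]
wrist_force: [-2.2, 0.0, 7.6]
grip_width: 0.0555
finger_force: 51.5
```

```bash
python3 -m jog '[[[0,0,0.01],[0,0,0],0.4],[[0,0,0.02],[0,0,0],0.4],[[0,0,0.03],[0,0,0],0.4],[[0,0,0.03],[0,0,0],0.4],[[0,0,0.02],[0,0,0],0.4],[[0,0,0],[0,0,0],0.4]]' 60
python3 - <<'E'
from h import *
f=grab('side');c=f['pixels'][120:280,170:330,::-1];cv2.imwrite('pics/s2.png',cv2.resize(c,None,fx=3.5,fy=3.5,interpolation=cv2.INTER_CUBIC))
print(r.state()['grip_width'])
E
```

```text
t: 4.58
tcp_pos: [0.4558, -0.0851, 0.1834]
orientation: [179.7, 0.1, 90.0]
wrist_force: [-0.3, 0.4, -1.3]
grip_width: 0.0551
finger_force: 63.6
0.05504554185506012
```

View pics/s2.png

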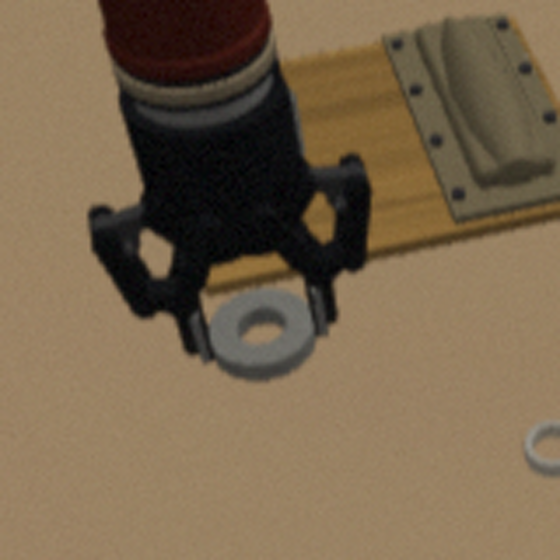

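```bash
python3 -m jog '[[[0.008,0.041,0],[0,0,0],0.4],[[0.008,0.041,0],[0,0,0],0.4],[[0.008,0.041,0],[0,0,0],0.4],[[0.008,0.041,0],[0,0,0],0.4],[[0.008,0.041,0],[0,0,0],0.4],[[0.008,0.041,0],[0,0,0],0.4],[[0.005,0.031,0],[0,0,0],0.4],[[0,0,0],[0,0,0],0.4]]'
python3 - <<'E'
from h import *
f=grab('side');p=r.state()['tcp_pos'];q=proj(f,[.509,.192,.117]);print(p,q)
u,v=(q-40).astype(int);v=max(v,0);c=f['pixels'][v:v+80,u:u+80,::-1];print(u,v);cv2.imwrite('pics/s3.png',np.clip(cv2.resize(c,None,fx=7,fy=7,interpolation=cv2.INTER_CUBIC)*1.3,0,255).astype(np.uint8))
E
```

```text
t: 5.62
tcp_pos: [0.5065, 0.1939, 0.1794]
orientation: [-179.9, 0.0, 90.2]
wrist_force: [-0.0, -0.4, -1.1]
grip_width: 0.0552
finger_force: 63.6
[0.50627351 0.19276111 0.17933828] [248.76633311 129.50617075]
208 89
```

View pics/s3.png

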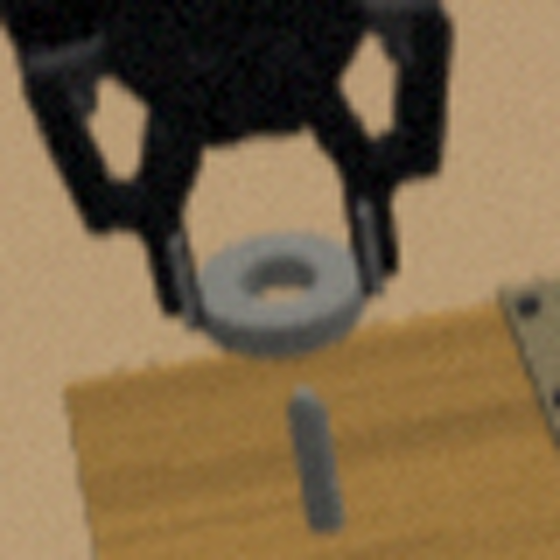

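Run:
```python
from h import *
f=grab('side')
print(ray(f,208+281/7,89+290/7,.1132),ray(f,208+280/7,89+275/7,.1202))
print(ray(f,208+303/7,89+392/7,.070),'foot',ray(f,208+327/7,89+520/7,.012))
print(r.state()['tcp_pos'])
```

```text
[0.50727951 0.19430833 0.1132    ] [0.50777227 0.19284342 0.1202    ]
[0.50843244 0.19360033 0.07      ] foot [0.50867386 0.19248057 0.012     ]
[0.506237   0.19202264 0.17941446]
```

```bash
python3 -m jog '[[[0.001,0.0,-0.015],[0,0,0],0.4],[[0,0,-0.02],[0,0,0],0.4],[[0,0,-0.015],[0,0,0],0.4],[[0,0,-0.01],[0,0,0],0.4],[[0,0,0],[0,0,0],0.4]]'; python3 -m jog '[[[0,0,-0.01],[0,0,0],0.4],[[0,0,-0.01],[0,0,0],0.4],[[0,0,-0.01],[0,0,0],0.4],[[0,0,0],[0,0,0],0.4]]'
```

```text
t: 6.35
tcp_pos: [0.5076, 0.1918, 0.1197]
orientation: [-179.9, 0.0, 90.0]
wrist_force: [-1.4, -0.3, -0.4]
grip_width: 0.0554
finger_force: 63.6
t: 6.85
tcp_pos: [0.5073, 0.1921, 0.0896]
orientation: [-179.8, 0.0, 90.0]
wrist_force: [-0.6, 0.1, -0.9]
grip_width: 0.055
finger_force: 63.6
```

```bash
python3 -m jog '[[[0,0,-0.002],[0,0,0],0.4],[[0,0,-0.002],[0,0,0],0.4],[[0,0,0],[0,0,0],0.4]]';python3 -m jog '[[[0,0,0],[0,0,0],0.8],[[0,0,0],[0,0,0],1],[[0,0,0],[0,0,0],1],[[0,0,0],[0,0,0],1],[[0,0,0.015],[0,0,0],1],[[0,0,0.03],[0,0,0],1],[[0,0,0.04],[0,0,0],1],[[0,0,0.04],[0,0,0],1]]'
python3 - <<'E'
from h import *
f=grab('side');c=f['pixels'][95:195,195:345,::-1];cv2.imwrite('pics/s4.png',np.clip(cv2.resize(c,None,fx=5,fy=5,interpolation=cv2.INTER_CUBIC)*1.3,0,255).astype(np.uint8))
E
```

```text
t: 7.22
tcp_pos: [0.5083, 0.1924, 0.087]
orientation: [180.0, -0.0, 90.0]
wrist_force: [-0.8, -0.0, -1.5]
grip_width: 0.0553
finger_force: 63.6
t: 8.22
tcp_pos: [0.5083, 0.1923, 0.2141]
orientation: [180.0, -0.0, 90.0]
wrist_force: [0.9, 0.7, -0.1]
grip_width: 0.0849
finger_force: 0.0
```

View pics/s4.png

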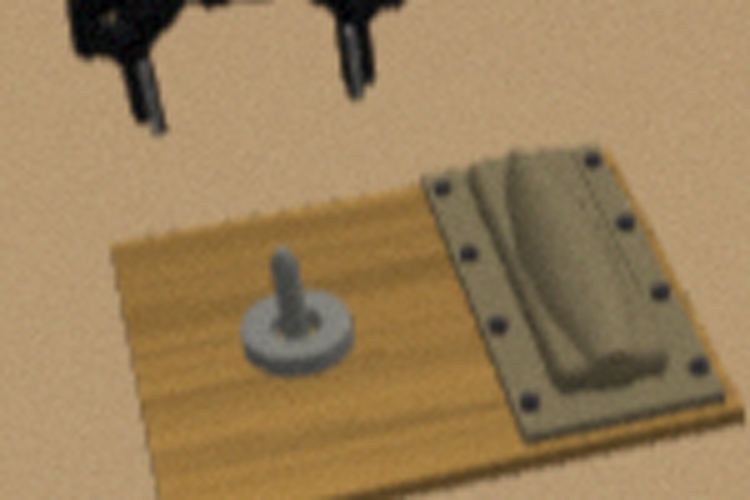

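```bash
python3 -m jog '[[[-0.005,-0.046,0],[0,0,0],1],[[-0.005,-0.046,0],[0,0,0],1],[[-0.005,-0.046,0],[0,0,0],1],[[-0.005,-0.046,0],[0,0,0],1],[[-0.005,-0.046,0],[0,0,0],1],[[-0.005,-0.046,0],[0,0,0],1],[[-0.005,-0.046,0],[0,0,0],1],[[-0.005,-0.046,0],[0,0,0],1]]'; python3 -m jog '[[[-0.005,-0.046,-0.01],[0,0,0],1],[[-0.005,-0.046,-0.02],[0,0,0],1],[[-0.0045,-0.0465,-0.03],[0,0,0],1],[[0,0,0],[0,0,0],1],[[0,0,0],[0,0,0],1]]'
python3 - <<'E'
from h import *
f=grab('side');im=f['pixels'];hsv=cv2.cvtColor(im,cv2.COLOR_RGB2HSV)
cv2.imwrite('pics/s5.png',np.clip(cv2.resize(im[250:400,190:390,::-1],None,fx=4,fy=4,interpolation=cv2.INTER_CUBIC)*1.2,0,255).astype(np.uint8))
E
```

```text
t: 9.28
tcp_pos: [0.4682, -0.1773, 0.213]
orientation: [179.9, 0.0, 90.0]
wrist_force: [-0.4, -0.0, -0.7]
grip_width: 0.0852
finger_force: 0.0
t: 9.9
tcp_pos: [0.4539, -0.314, 0.1524]
orientation: [180.0, -0.0, 90.0]
wrist_force: [-0.1, -0.7, 1.2]
grip_width: 0.0855
finger_force: 0.0
```

View pics/s5.png

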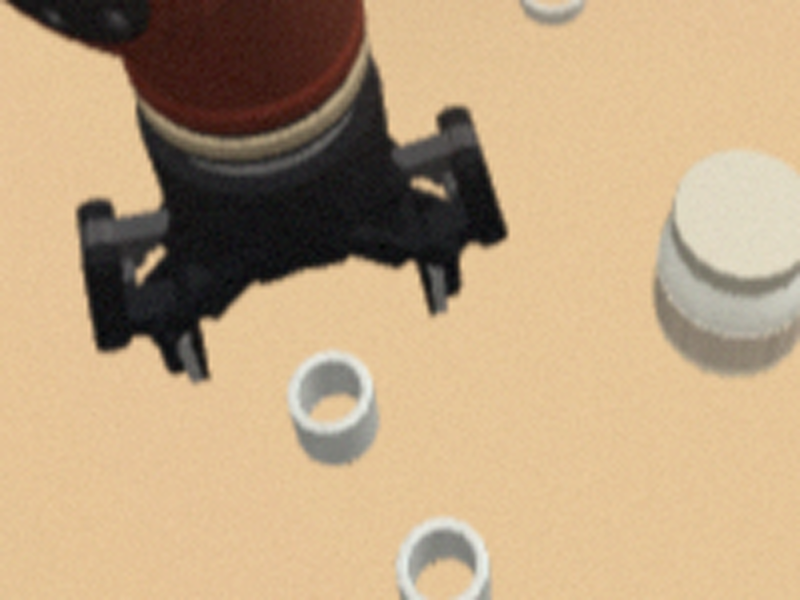

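```bash
python3 -m jog '[[[0,0,-0.025],[0,0,0],1],[[0,0,-0.025],[0,0,0],1],[[0,0,-0.02],[0,0,0],1],[[0,0,0],[0,0,0],1],[[0,0,0],[0,0,0],0.6],[[0,0,0],[0,0,0],0.2],[[0,0,0],[0,0,0],0.2],[[0,0,0],[0,0,0],0.2]]' 30; python3 -m jog '[[[0,0,0],[0,0,0],0.2],[[0,0,0],[0,0,0],0.2],[[0,0,0],[0,0,0],0.2]]'
```

```text
t: 10.95
tcp_pos: [0.4544, -0.3148, 0.0831]
orientation: [179.9, 0.1, 90.0]
wrist_force: [-0.6, 1.2, 5.5]
grip_width: 0.0355
finger_force: 30.0
t: 11.32
tcp_pos: [0.4545, -0.3148, 0.0831]
orientation: [179.9, 0.1, 90.0]
wrist_force: [-0.8, 0.9, 6.4]
grip_width: 0.0356
finger_force: 30.0
```

```bash
python3 -m jog '[[[0,0,0.01],[0,0,0],0.2],[[0,0,0.03],[0,0,0],0.2],[[0,0,0.04],[0,0,0],0.2],[[0,0,0.04],[0,0,0],0.2],[[0.004,0.035,0],[0,0,0],0.2],[[0.005,0.045,0],[0,0,0],0.2],[[0.005,0.045,0],[0,0,0],0.2],[[0.005,0.045,0],[0,0,0],0.2]]' 35;  python3 -m jog '[[[0.005,0.045,0],[0,0,0],0.2],[[0.005,0.045,0],[0,0,0],0.2],[[0.005,0.045,0],[0,0,0],0.2],[[0.005,0.045,0],[0,0,0],0.2],[[0.005,0.045,0],[0,0,0],0.2],[[0.005,0.045,0],[0,0,0],0.2],[[0.005,0.045,0],[0,0,0],0.2],[[0.005,0.045,0],[0,0,0],0.2]]'; python3 -m jog '[[[0.001,0.022,0],[0,0,0],0.2],[[0,0,0],[0,0,0],0.2],[[0,0,0],[0,0,0],0.2]]'
python3 - <<'E'
from h import *
f=grab('side');c=f['pixels'][95:185,195:315,::-1];cv2.imwrite('pics/s6.png',np.clip(cv2.resize(c,None,fx=6,fy=6,interpolation=cv2.INTER_CUBIC)*1.3,0,255).astype(np.uint8))
E
```

```text
t: 12.32
tcp_pos: [0.4725, -0.1428, 0.202]
orientation: [180.0, -0.0, 90.0]
wrist_force: [0.3, 0.4, -0.7]
grip_width: 0.0355
finger_force: 35.0
t: 13.32
tcp_pos: [0.5125, 0.2172, 0.202]
orientation: [-180.0, 0.0, 90.0]
wrist_force: [0.8, -0.1, -0.8]
grip_width: 0.0354
finger_force: 35.0
t: 13.7
tcp_pos: [0.5135, 0.2368, 0.2016]
orientation: [-179.9, 0.1, 90.0]
wrist_force: [-0.3, 0.1, -0.5]
grip_width: 0.0354
finger_force: 35.0
```

View pics/s6.png

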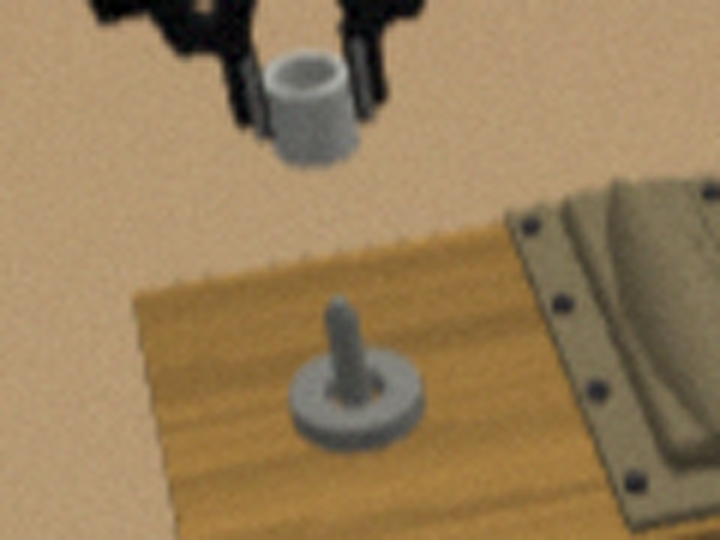

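Run:
```python
from h import *
f=grab('side')
z=r.state()['tcp_pos'][2]-.0831
P=lambda u,v,z:print(ray(f,195+u/6,95+v/6,z).round(4))
P(306,75,z+.034);P(317,142,z);P(342,303,.070);P(352,393,.026);P(357,391,.026)
print(r.state()['tcp_pos'])
```

```text
[0.5143 0.2323 0.1526]
[0.5142 0.2366 0.1186]
[0.5098 0.191  0.07  ]
[0.507  0.1869 0.026 ]
[0.5093 0.1876 0.026 ]
[0.51369187 0.236529   0.2017251 ]
```

```bash
python3 -m jog '[[[-0.005,-0.0235,0],[0,0,0],0.2],[[0,-0.02,0],[0,0,0],0.2],[[0,0,-0.02],[0,0,0],0.2],[[0,0,-0.016],[0,0,0],0.2],[[0,0,0],[0,0,0],0.2],[[0,0,0],[0,0,0],0.2]]'
python3 - <<'E'
from h import *
f=grab('side');c=f['pixels'][105:185,205:305,::-1];cv2.imwrite('pics/s7.png',np.clip(cv2.resize(c,None,fx=7,fy=7,interpolation=cv2.INTER_CUBIC)*1.3,0,255).astype(np.uint8))
E
```

```text
t: 14.55
tcp_pos: [0.509, 0.1943, 0.1661]
orientation: [180.0, -0.0, 90.0]
wrist_force: [0.4, -1.2, -0.3]
grip_width: 0.0354
finger_force: 35.0
```

View pics/s7.png

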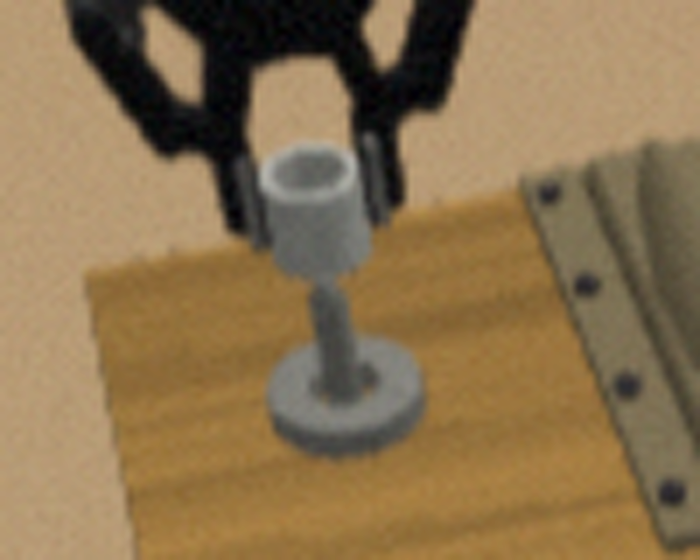

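Run:
```python
from h import *
f=grab('side')
p=r.state()['tcp_pos'];z=p[2]-.0831
P=lambda u,v,z:print(ray(f,205+u/7,105+v/7,z).round(4))
P(310,172,z+.034);P(322,249,z);P(328,280,.072)
q=lambda p:print(((proj(f,p)-[205,105])*7).round(0))
for x in([.509,.192,.012],[.509,.192,.026],[.509,.192,.072],[.509,.192,z],[p[0],p[1],z],[p[0],p[1]-.018,z],[p[0],p[1]-.018,z+.034],[p[0],p[1]+.018,z+.034]):q(x)
```

```text
[0.5101 0.1905 0.1176]
[0.5096 0.1931 0.0836]
[0.5096 0.1904 0.072 ]
[349. 409.]
[344. 379.]
[326. 278.]
[321. 251.]
[321. 247.]
[329. 276.]
[315. 195.]
[298. 137.]
```

```bash
python3 -m jog '[[[0,-0.001,-0.008],[0,0,0],0.2],[[0,0,-0.01],[0,0,0],0.2],[[0,0,-0.01],[0,0,0],0.2],[[0,0,0],[0,0,0],0.2]]';python3 -m jog '[[[0,0,-0.01],[0,0,0],0.2],[[0,0,-0.01],[0,0,0],0.2],[[0,0,-0.006],[0,0,0],0.2],[[0,0,0],[0,0,0],0.2],[[0,0,0],[0,0,0],0.2]]'
```

```text
t: 15.15
tcp_pos: [0.5076, 0.1931, 0.1362]
orientation: [-179.8, 0.0, 90.0]
wrist_force: [-0.0, 0.5, -0.9]
grip_width: 0.0354
finger_force: 35.0
t: 15.78
tcp_pos: [0.509, 0.1934, 0.112]
orientation: [180.0, -0.0, 90.0]
wrist_force: [0.6, -0.1, -0.1]
grip_width: 0.0356
finger_force: 35.0
```

```bash
python3 -m jog '[[[0,0,-0.002],[0,0,0],0.2],[[0,0,0],[0,0,0],0.2],[[0,0,0],[0,0,0],0.2]]'; python3 -m jog '[[[0,0,0],[0,0,0],0.5],[[0,0,0],[0,0,0],0.8],[[0,0,0],[0,0,0],0.8],[[0,0,0],[0,0,0],0.8],[[0,0,0.02],[0,0,0],0.8],[[0,0,0.04],[0,0,0],0.8],[[0,0,0.05],[0,0,0],0.8],[[0,0,0],[0,0,0],0.8]]'
python3 - <<'E'
from h import *
f=grab('side');c=f['pixels'][105:185,205:305,::-1]
f=grab('top');d=cv2.resize(f['pixels'][228:253,200:231,::-1],(93,75))
im=np.zeros((560,800,3),np.uint8);im[:,:700]=cv2.resize(c,(700,560),interpolation=cv2.INTER_CUBIC);im[:75,704:797]=d
cv2.imwrite('pics/s8.png',np.clip(im*1.3,0,255).astype(np.uint8))
E
```

```text
t: 16.15
tcp_pos: [0.5089, 0.1934, 0.11]
orientation: [180.0, -0.0, 90.0]
wrist_force: [0.1, 0.1, -0.3]
grip_width: 0.0354
finger_force: 35.0
t: 17.15
tcp_pos: [0.5121, 0.1942, 0.2255]
orientation: [179.4, -0.1, 90.0]
wrist_force: [0.7, -0.1, 0.7]
grip_width: 0.0684
finger_force: 0.0
```

View pics/s8.png

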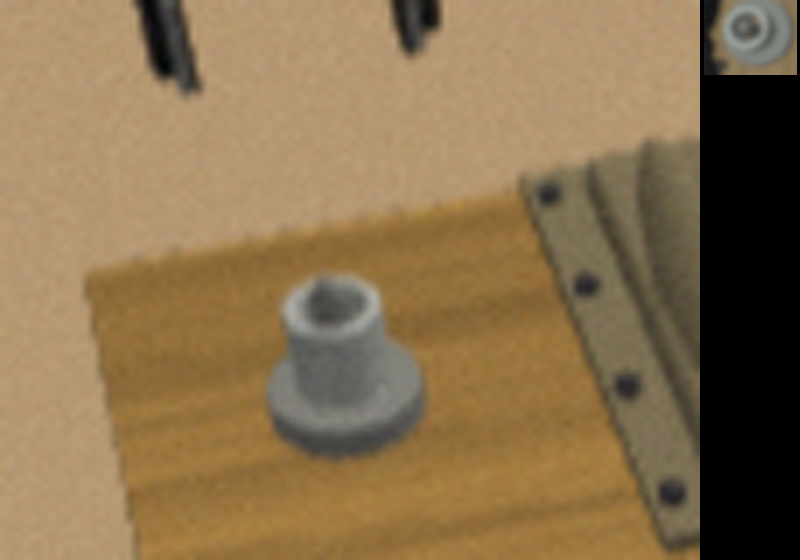

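The last picture shows the washer flat on the board and the sleeve standing upright on it around the post tip, near pixel (330, 300) in the crop. The gripper is clear of both.

```bash
python3 -c "
from cell import r
print(r.hand_in())"
```

```text
the job is handed in; nothing more can be done
None
```

The large washer lies flat on the board around the post, the left-hand tall sleeve stands on it, both are released with the gripper clear above, the arm never went near the collar, jar or scraper, and the job was handed in at about 17 s.

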